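Feed the bottom dummy mass down the keyed gravity chute

TASK

The next mass to be used is the bottom one of the two in the magazine: draw it out under the front bar, leaving the upper one to settle flat inside. Lay it at the top of the sloping trough, uphill of the hood, the one way round in which its groove goes down over the rib (the trough is clamped anywhere across its rails, so find it by eye or feel), and let it slide under the hood until it rests seated against the end stop. Do not disturb the jar, the test probe or the torque driver.

Things in the scene. Friction and masses are not known exactly. Their poses are not given: they have to be found in the camera images.
- mass_1: lower of two identical bare aluminium masses: block 100 mm long (x), 44 wide (y), 34 high (z), 0.4 kg. Origin: centre of its underside. Groove 13 mm wide, 9 deep along the whole underside, middle line at y = +9 mm; two dark screw heads on top lie above it (x = +-30, y = +9 mm). Starts groove down, 2 mm above the bench, about 36 mm of its +x end sticking out of the magazine
- mass_1_tail (a point): middle of the lower edge of the lower mass's +x end, the end that sticks out of the magazine (mass_1 x = +50 mm, y = 0, z = 0). In the trough this end must be uphill
- mass_2: the upper mass, identical, origin at the centre of its underside. It lies on the lower one inside the magazine and drops 34 mm to the floor between the walls when the lower one is drawn out
- magazine: steel magazine, fixed; slippery floor 2 mm thick, 40 wide, reaching out in front to x = -190 mm. Origin: on the bench under the upper mass's middle. x points from the open front to the back: masses are drawn out along -x. Side walls 62 mm high, 48 apart inside; back wall at x = +62 mm. Top of stack 70 mm above the bench. Both masses lie with their x along the magazine's -x; lower origin starts at x = -46 to -38 mm
- magazine_front (a point): middle of the lower edge of the magazine's front bar (outer face), 40 mm above the bench, at magazine x = -56 mm; bar 22 mm high. The lower mass is clear once its origin is past magazine x = -106 mm. It can be gripped across its 44 mm width by the end that sticks out; so held it hangs unbalanced: take it anew at its middle before lifting
- chute: grey stand of the chute, fixed to the bench: foot plate 300 x 120 x 8 mm, four legs. Origin: on the bench straight below the cradle's origin. x points level, uphill, away from the robot: the trough descends towards the robot
- cradle: two aluminium cross rails (104 mm long) fixed on the stand's legs, sloping 35 degrees; they carry the steel trough. The trough is clamped firmly up to 10 mm to either side (along y) of the cradle's middle; where is NOT reported. Origin: level with the trough floor at the loading place, 185 mm above the bench, in the middle of the rails; x up the slope, y to the left looking uphill, z square off the floor
- load_place (a point): cradle's origin. Trough section, y from its own middle line: side walls 8 mm high, 47 mm apart inside, 53 outside; rib on the floor 9 mm wide, 7 high, middle line y = +9 mm. Floor from cradle x = +70 (open end) to -255 mm, rib from +60. A mass that is off to the side by over 1.5 mm rests on a wall's top, 8 mm above the floor; pressed straight it does not shift the trough
- stop_line (a point): cradle x = -255 mm, y = 0, z = 0: face of the trough's end stop. Clear-topped hood over x = -80 to -185 mm: 37.5 mm free height, 60 wide and 40.5 high outside. A mass let go at about x = 0, x and y axes along the cradle's, groove over the rib, underside on the floor, slides down by itself and ends with its origin at x = -205 mm; the wrong way round it rides on the rib and jams at the hood
- screw_jar: bystander: white screw-top jar with a black lid, 51 mm across, 49 mm high, origin at the centre of its underside
- test_probe: bystander: black test probe lying on the bench, 132 mm long, 20 mm thick, origin at the centre of its underside
- torque_driver: bystander: small torque driver lying on the bench, 147 mm long, 26 mm thick, origin at the centre of its underside
There are look-alikes about, which are no part of the job. What is shaped like the mass_2 but red or yellow is not meant. What is shaped like the mass_1 but blue is not meant.

How it is judged:
On the way:
1. the lower mass has been drawn out clear of the magazine, and the upper one has dropped to the floor inside it (x of mass_1 in the frame of magazine below -0.104 m and height (world z) of mass_2 below 0.008 m and x of mass_2 in the frame of magazine between -0.02 and 0.02 m), for 0.1 s.
At the end, for the whole second after the job is handed in: Lower mass at rest in the trough: origin within 10 mm of cradle x = -205 mm and 3 mm of the floor, x and z axes within 5 degrees of the cradle's, +x end uphill; upper mass at rest flat on the magazine floor (origin within 20 mm, tilt under 0.06 rad) (x of mass_1 in the frame of cradle between -0.215 and -0.195 m and y of mass_1 in the frame of cradle between -0.016 and 0.016 m and z of mass_1 in the frame of cradle between -0.003 and 0.003 m and angle between the x axis of mass_1 and the x axis of cradle, either way round below 0.09 rad and angle between the z axis of mass_1 and the z axis of cradle, either way round below 0.09 rad and x of mass_1_tail in the frame of cradle above -0.17 m and linear speed of each of mass_1, mass_2 below 0.02 m/s and x of mass_2 in the frame of magazine between -0.02 and 0.02 m and y of mass_2 in the frame of magazine between -0.02 and 0.02 m and height (world z) of mass_2 between -0.002 and 0.006 m and angle between mass_2's own z axis and vertical below 0.06 rad); the robot touches nothing.
It fails at once if the upper mass is lifted or pulled out of the magazine (height (world z) of mass_2 above 0.057 m or x of mass_2 in the frame of magazine below -0.04 m).
It fails at once if a bystander (jar, probe, torque driver) is moved more than 20 mm (distance of any of screw_jar, test_probe, torque_driver from where it was at the start of the episode above 0.02 m).
It also fails if it takes over 64 s, if anything falls off the work surface, if the arm or the gripper's body presses on something with over 40 N, if the wrist force passes 120 N, or if a joint passes its speed limit or range.

ROBOT

A 6-joint arm with a two-finger parallel gripper is mounted at the origin on the work surface; the furniture and walls round the work are solid. World frame = base frame: x ahead of the robot, y to its left, z up, the work surface at z = 0. Lengths are in m, angles in rad, forces in N, time in s.
With the tool pointing down it reaches from about 0.275 to 0.975 m from the base axis. Payload 8.4 kg.
Tool frame: the origin (TCP) lies midway between the tips of the shut fingers; the grasp point (between the pads) lies 19 mm behind it (pinch_z is the distance from the TCP to the grasp point, in m); x points along the fingers, z is the direction in which the jaws open and shut, and the axes are right-handed (so a half turn about x gives the same grasp; the last joint's range is limited). The gripper opens to 92 mm and grips with 3 to 60 N. Pads are 20 mm wide; open, the fingers measure 128 mm over their backs; the gripper's body (75 mm by 189 mm) begins 69 mm behind the grasp point.
Start: joints at [1.122, 0.353, 1.633, -0, 1.155, -0.002], TCP at [0.27, 0.564, 0.215] pointing down, gripper open.
Joint ranges: [-2.63, 2.63], [-0.92, 2.1], [0.06, 2.66], [-1.3, 4.44], [0, 2.69], [-3.02, 3.02]. Speed limits (rad/s): [2.22, 2.22, 2.79, 3.14, 3.14, 3.14].

INTERFACE

Orientations are given as a unit quaternion [w, x, y, z].
In Python, from cell import observe, snapshot, job_done, pinch_z gives the robot as it stands.
- The arm moves only by the tool move_arm, never from a script. Its argument "rows" is a list that holds one entry, the list of rows, each a list of 7 numbers: the opening, from 0 (shut) to 1 (fully open), then the shift along the tool's x, y, z in cm, then the turn, a rotation vector about the tool's x, y, z in rad. In form: [[[grip, dx, dy, dz, rx, ry, rz], ...]]. A call has 1 to 20 rows; each row shifts and turns the commanded pose from where the row before left it, along the tool's axes as they then stand; what a row does not reach is not made up. A row lasts 1/10 s, in which the tool goes at most 50 mm and 8.59 degrees, less where a joint would pass 70% of its speed; a pose out of reach is approached as far as the arm can. A call with a gripper value outside its range is refused whole. The fingers move at their own pace and stop on an object; the grip force is fixed at half the most. Time passes only in rows, so rows that do not move let the fingers close. It gives the time, the measured TCP pose, the force and the opening at its end, in the units of the state.
- observe(): the state, without advancing time (a new reading comes with each control period).
- snapshot(name): name is "scene" or "top" or "wrist"; returns a dict with "frame" (480x640x3 uint8, red, green, blue), "intrinsics" (3x3 intrinsics, pixels), "k1" (the pictures are not rectified: a ray, as slopes to the right and down, at radius r is drawn at 1 + k1 r^2 times it, then the intrinsics apply), "T" (4x4, takes a point from camera to world coordinates). Camera axes: x right, y down, z forward; pixel columns grow to the right and rows downward; lengths in m; the calibration is good to about 2 mm. A picture is of the moment at which its call begins. There is no depth.
- job_done(): hands the job in, once; it reports no verdict.
The state is a dict: "t": time; "q": joint angles; "joint_vel": joint speeds; "tau": joint torques, N m; "eef_pos": TCP position; "tool_rot": TCP orientation; "ft_force": force on the tool from outside, world axes, zero at the start; "torque": the same for the moment, N m; "gripper_width": finger opening in m.
Only numpy, scipy, OpenCV 4.12 (cv2) and the standard library are available. Lean on these libraries where they do the work, as an engineer would, in place of code of your own. Each camera call takes 0.05 s, during which the arm holds its last target.

## Working session

There is one attempt and no reset: what is moved stays moved. The work goes in short steps, Python scripts to look and compute and a tool call to move; the robot and the scene stay as the last step left them, time stands still between calls to the robot, and variables do not carry over. Pictures are saved under pics/ and viewed, and the job is handed in when it is done.

Besides the shell and the picture viewer there is one more tool, called after "Call:" as a command line: name --argument value ..., lists and objects as JSON in quotes. move_arm: Moves the arm, as the interface text tells. Its arguments: {"type":"object","properties":{"rows":{"type":"array"}},"required":["rows"]}

```bash
ls; mkdir -p pics
python3 - <<'E'
from cell import observe,snapshot,pinch_z
import cv2,numpy as np
np.set_printoptions(precision=4,suppress=True)
print(observe(),pinch_z)
for n in("scene","top","wrist"):
    s=snapshot(n);cv2.imwrite(f"pics/{n}0.png",s["frame"][:,:,::-1]);print(n,s["intrinsics"],s["k1"],s["T"])
E
```

```text
pics
{'t': 0.0, 'q': array([ 1.1216,  0.3536,  1.6341, -0.    ,  1.1552, -0.0024]), 'joint_vel': array([-0.0002,  0.0005,  0.0001,  0.0003,  0.0004,  0.0006]), 'tau': array([ -0.0002, -59.3847, -33.4219,   0.0697,   0.0236,  -0.0001]), 'eef_pos': array([0.2698, 0.5632, 0.2139]), 'tool_rot': array([ 0.5979, -0.3771,  0.5988,  0.3765]), 'ft_force': array([-0.623 ,  0.01  ,  0.1065]), 'torque': array([ 0.0341, -0.0276, -0.0183]), 'gripper_width': 0.09159398283320508} 0.0187
scene [[521.9295   0.     309.5315]
 [  0.     521.9295 236.7918]
 [  0.       0.       1.    ]] -0.04250286166168392 [[ 0.5231 -0.5278  0.6692 -0.2738]
 [-0.8522 -0.316   0.4169 -0.4695]
 [-0.0085 -0.7884 -0.6151  0.9115]
 [ 0.      0.      0.      1.    ]]
top [[512.77     0.     314.7568]
 [  0.     512.77   239.2082]
 [  0.       0.       1.    ]] -0.1479248207269549 [[-0.0134 -0.9976  0.0672  0.4927]
 [-0.9998  0.0146  0.0161  0.0714]
 [-0.017  -0.067  -0.9976  1.6371]
 [ 0.      0.      0.      1.    ]]
wrist [[334.4096   0.     318.3924]
 [  0.     334.4096 244.5612]
 [  0.       0.       1.    ]] -0.05799980140420791 [[ 0.4317  0.8772  0.2103  0.2104]
 [ 0.902  -0.4195 -0.1017  0.5917]
 [-0.001   0.2336 -0.9723  0.3837]
 [ 0.      0.      0.      1.    ]]
```

View pics/scene0.png

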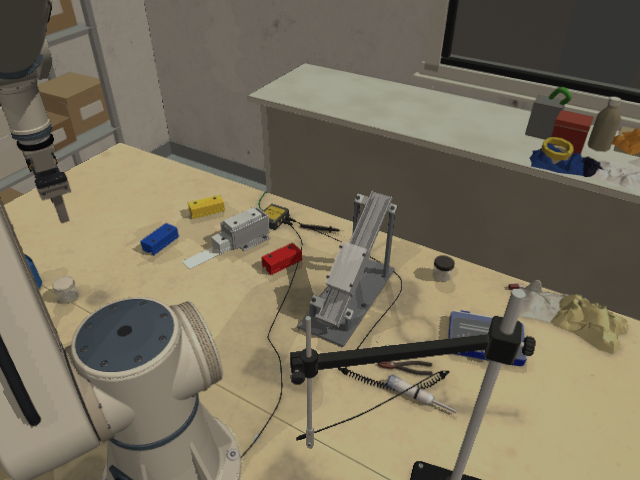

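View pics/top0.png

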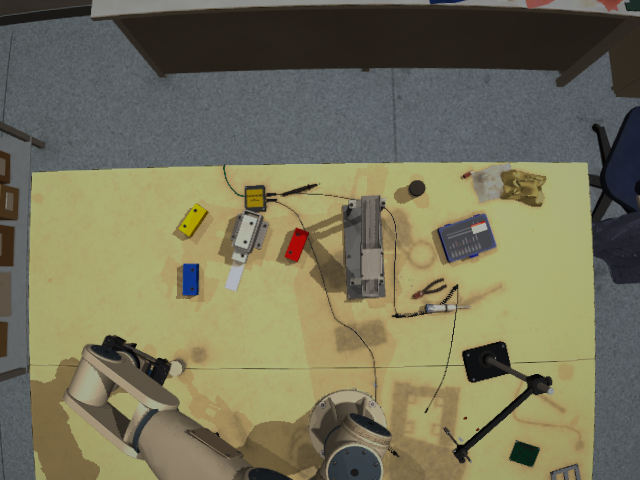

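View pics/wrist0.png

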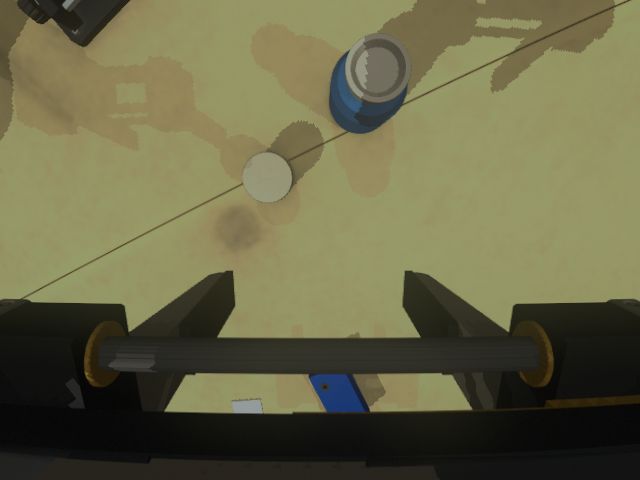

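The scene view shows the silver magazine at (243,230), with the lower mass's end at (222,242) and the floor tongue at (200,258). The chute is at (355,260). In the top view the magazine is at (247,235) and the chute at (366,245). The red (297,245), yellow (193,220) and blue (191,280) blocks are look-alikes, because only the silver stack is bare aluminium. The jar, the probe at (300,188) and the driver at (440,308) are bystanders. Next I'll enlarge these areas.

```bash
cat > h.py <<'E'
import cv2,numpy as np
from cell import observe,snapshot,pinch_z
from scipy.spatial.transform import Rotation as R
np.set_printoptions(precision=4,suppress=True)
def ray(s,u,v):
    K=s["intrinsics"];d=np.array([(u-K[0,2])/K[0,0],(v-K[1,2])/K[1,1]]);p=d.copy()
    for _ in range(20): p=d/(1+s["k1"]*(p@p))
    T=s["T"];return T[:3,3],T[:3,:3]@np.r_[p,1]
def onz(s,u,v,z):
    o,d=ray(s,u,v);return o+d*(z-o[2])/d[2]
def proj(s,P):
    T=s["T"];c=T[:3,:3].T@(np.asarray(P)-T[:3,3]);p=c[:2]/c[2];p=p*(1+s["k1"]*(p@p));K=s["intrinsics"]
    return np.array([K[0,0]*p[0]+K[0,2],K[1,1]*p[1]+K[1,2]])
def crop(s,fn,x0,y0,x1,y1,k):
    cv2.imwrite("pics/"+fn,cv2.resize(s["frame"][y0:y1,x0:x1,::-1],None,fx=k,fy=k,interpolation=cv2.INTER_CUBIC))
def tool():
    o=observe();return o["eef_pos"],R.from_quat(np.roll(o["tool_rot"],-1)),o
E
python3 - <<'E'
from h import *
t=snapshot("top");s=snapshot("scene")
crop(t,"magtop.png",210,190,310,300,5.4);crop(t,"chtop.png",330,185,410,310,4.8)
crop(s,"magsc.png",170,190,320,280,5);crop(s,"chsc.png",290,180,410,350,3.5)
E
```

```text
(no output)
```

View pics/magtop.png

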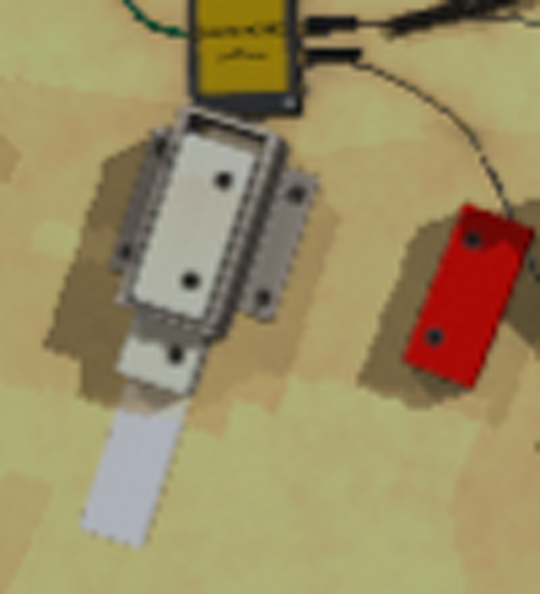

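View pics/chtop.png

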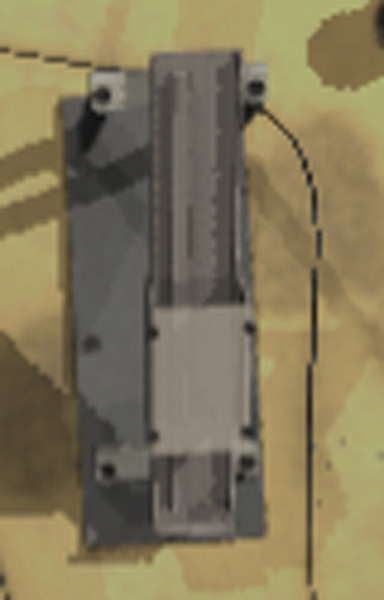

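View pics/magsc.png

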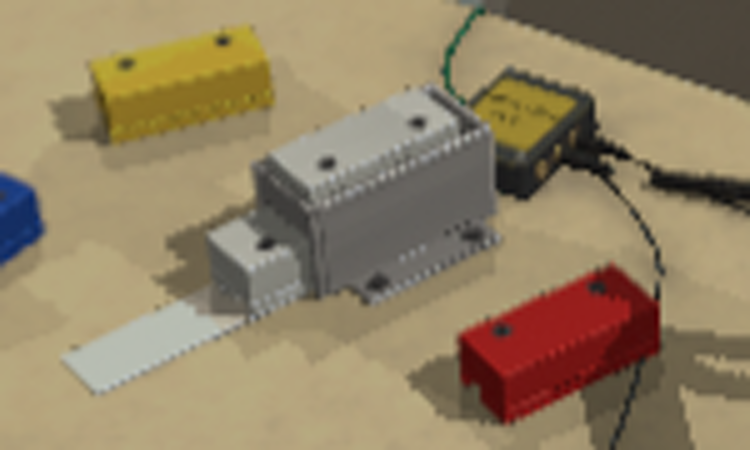

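View pics/chsc.png

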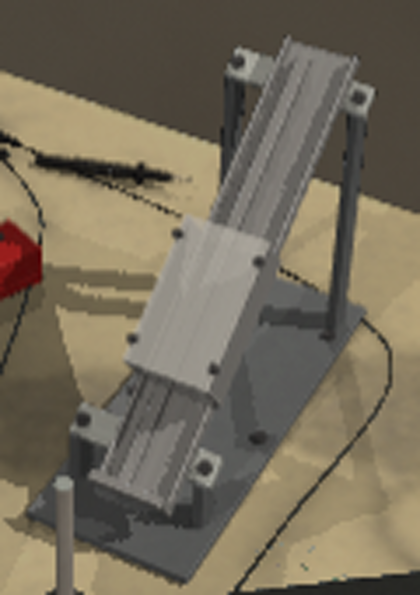

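Run:
```python
from h import *
t=snapshot("top")
c=lambda x,y:(210+x/5.4-.5,190+y/5.4-.5); d=lambda x,y:(330+x/4.8-.5,185+y/4.8-.5)
for n,p,z in[("u1",(223,180),.07),("u2",(190,281),.07),("low",(176,355),.036),("tongL",(82,525),.002),("tongR",(145,548),.002)]:
    print(n,onz(t,*c(*p),z))
for n,p,z in[("topL",(150,57),.2317),("topR",(241,52),.2317),("postL",(102,93),.21),("postR",(256,87),.21),
  ("footTL",(62,100),.008),("footBL",(85,547),.008),("footBR",(265,535),.008),("stopL",(155,535),.045),("stopR",(232,540),.045)]:
    print(n,onz(t,*d(*p),z))
```

```text
u1 [0.6519 0.2932 0.07  ]
u2 [0.5943 0.3124 0.07  ]
low [0.5535 0.3261 0.036 ]
tongL [0.4545 0.3885 0.002 ]
tongR [0.4406 0.3508 0.002 ]
topL [ 0.7043 -0.0347  0.2317]
topR [ 0.7065 -0.0873  0.2317]
postL [ 0.6867 -0.0079  0.21  ]
postR [ 0.689  -0.0981  0.21  ]
footTL [0.7099 0.0077 0.008 ]
footBL [ 0.4131 -0.0026  0.008 ]
footBR [ 0.4191 -0.1216  0.008 ]
stopL [ 0.422  -0.0461  0.045 ]
stopR [ 0.4179 -0.0958  0.045 ]
```

The upper stack's screws and the tongue agree on the magazine: origin about (0.626, 0.311), yaw about -18.3°. The lower mass's visible screw is on mag y = -9, with its origin at mag x ≈ -43. The trough runs at yaw ≈ 2°. Next I'll work out the approach pose.

```bash
cat >> h.py <<'E'
def down(jaw_deg,tilt=0,head=0):
    """tool pointing down with jaw axis z at heading jaw_deg"""
    a=np.radians(jaw_deg);z=np.array([np.cos(a),np.sin(a),0]);x=np.array([0,0,-1.]);y=np.cross(z,x)
    return R.from_matrix(np.c_[x,y,z])
def plan(p1,R1,n,p0=None,R0=None):
    """per-row increments, straight line + slerp"""
    p,r,o=tool(); p0=p if p0 is None else p0; R0=r if R0 is None else R0
    rv=(R0.inv()*R1).as_rotvec();print("rotvec tot",rv,"deg",np.degrees(np.linalg.norm(rv)),"dist",np.linalg.norm(p1-p0))
    step=(np.asarray(p1)-p0)/n
    for i in range(n):
        Ri=R0*R.from_rotvec(rv*i/n); print(np.round(np.r_[100*Ri.inv().apply(step),rv/n],3).tolist())
def mag(x,y,z,O=(.6265,.3108),yaw=-18.3):
    a=np.radians(yaw);return np.array([O[0]+x*np.cos(a)-y*np.sin(a),O[1]+x*np.sin(a)+y*np.cos(a),z])
E
python3 - <<'E'
from h import *
p,r,o=tool();print(r.as_matrix(),o["q"])
for j in(71.7,-108.3):
  print(j,(r.inv()*down(j)).as_rotvec())
plan(mag(-.078,0,.15),down(-108.3),8)
E
```

```text
[[-0.0002 -0.9018  0.4321]
 [-0.0004  0.4321  0.9018]
 [-1.      0.     -0.0005]] [ 1.1216  0.3532  1.6336  0.      1.1552 -0.0024]
71.7 [-0.1274 -0.0005 -0.0001]
-108.3 [ 3.0142 -0.0001  0.0007]
rotvec tot [ 3.0142 -0.0001  0.0007] deg 172.70122093369633 dist 0.36880326840370187
[0.805, -4.417, -1.047, 0.377, -0.0, 0.0]
[0.804, -4.492, 0.652, 0.377, -0.0, 0.0]
[0.804, -3.937, 2.259, 0.377, -0.0, 0.0]
[0.804, -2.83, 3.549, 0.377, -0.0, 0.0]
[0.804, -1.326, 4.342, 0.377, -0.0, 0.0]
[0.804, 0.364, 4.525, 0.377, -0.0, 0.0]
[0.804, 2.004, 4.073, 0.377, -0.0, 0.0]
[0.804, 3.362, 3.05, 0.377, -0.0, 0.0]
```

Run:
```python
from h import *
plan(mag(-.0,0,.2),down(71.7),10)
```

```text
rotvec tot [-0.1274 -0.0005 -0.0001] deg 7.298826841919213 dist 0.43724283859040014
[0.144, -4.307, -0.738, -0.013, -0.0, -0.0]
[0.144, -4.297, -0.793, -0.013, -0.0, -0.0]
[0.144, -4.287, -0.848, -0.013, -0.0, -0.0]
[0.144, -4.276, -0.903, -0.013, -0.0, -0.0]
[0.144, -4.264, -0.957, -0.013, -0.0, -0.0]
[0.144, -4.251, -1.011, -0.013, -0.0, -0.0]
[0.144, -4.238, -1.065, -0.013, -0.0, -0.0]
[0.144, -4.224, -1.119, -0.013, -0.0, -0.0]
[0.144, -4.21, -1.173, -0.013, -0.0, -0.0]
[0.144, -4.194, -1.226, -0.013, -0.0, -0.0]
```

Call:
move_arm --rows '[[[1, 0.14, -2.9, -0.5, -0.009, 0, 0], [1, 0.1, -2.9, -0.5, -0.009, 0, 0], [1, 0.1, -2.9, -0.6, -0.009, 0, 0], [1, 0.1, -2.9, -0.6, -0.009, 0, 0], [1, 0.1, -2.9, -0.6, -0.009, 0, 0], [1, 0.1, -2.9, -0.6, -0.009, 0, 0], [1, 0.1, -2.8, -0.7, -0.009, 0, 0], [1, 0.1, -2.8, -0.7, -0.009, 0, 0], [1, 0.1, -2.8, -0.7, -0.009, 0, 0], [1, 0.1, -2.8, -0.7, -0.009, 0, 0], [1, 0.1, -2.8, -0.7, -0.009, 0, 0], [1, 0.1, -2.8, -0.8, -0.009, 0, 0], [1, 0.1, -2.8, -0.8, -0.009, 0, 0], [1, 0.1, -2.8, -0.8, -0.01, 0, 0], [1, 0.1, -2.8, -0.8, 0, 0, 0], [1, 0, 0, 0, 0, 0, 0]]]'

```text
t: 1.9
eef_pos: [0.6299, 0.308, 0.1988]
tool_rot: [0.574, -0.414, 0.574, 0.413]
ft_force: [0.3, 0.3, 0.2]
gripper_width: 0.0915
```

Run:
```python
from h import *
p,r,o=tool();print(p,r.as_matrix(),o["q"],o["ft_force"])
s=snapshot("wrist");cv2.imwrite("pics/w1.png",s["frame"][:,:,::-1])
```

```text
[0.6299 0.308  0.1988] [[ 0.0008 -0.9485  0.3168]
 [-0.0006  0.3168  0.9485]
 [-1.     -0.001  -0.0004]] [ 0.4531  0.4838  1.4695 -0.001   1.1879 -0.7949] [0.3263 0.3347 0.1608]
```

View pics/w1.png

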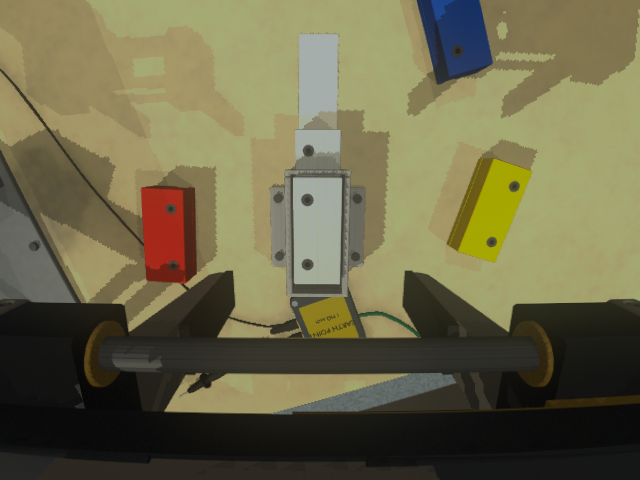

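Run:
```python
from h import *
s=snapshot("wrist")
crop(s,"w1c.png",260,20,390,300,2.1)
for n,u,v,z in[("u1",307,265,.07),("u2",307,200,.07),("low",308,151,.036),("tL",299,34,.002),("tR",339,34,.002),("eL",295,130,.036),("eR",341,130,.036)]:
    P=onz(s,u,v,z);d=P[:2]-[.6265,.3108];a=np.radians(-18.3);print(n,P, "mag",d@[np.cos(a),np.sin(a)],d@[-np.sin(a),np.cos(a)])
```

```text
u1 [0.6489 0.2909 0.07  ] mag 0.027552841364825553 -0.011815457428051486
u2 [0.5918 0.3105 0.07  ] mag -0.03283802043460617 -0.011213264232298447
low [0.5505 0.3244 0.036 ] mag -0.07646435975977549 -0.010980730293459222
tL [0.4376 0.3521 0.002 ] mag -0.19232357965624589 -0.02013201087208071
tR [0.4502 0.39   0.002 ] mag -0.19224079337921332 0.01987760705198404
eL [0.5281 0.3189 0.036 ] mag -0.09595328947072826 -0.02318685513357543
eR [0.5419 0.3604 0.036 ] mag -0.09585642310332541 0.020563562917715352
```

Run:
```python
from h import *
p,r,o=tool();P=mag(-.080,-.001,.010);print(P,100*r.inv().apply(P-p))
```

```text
[0.5502 0.335  0.01  ] [18.8849  8.1019 -0.0493]
```

Call:
move_arm --rows '[[[1, 0, 2, 0, 0, 0, 0], [1, 1, 2, 0, 0, 0, 0], [1, 2, 2, -0.05, 0, 0, 0], [1, 2.5, 2.1, 0, 0, 0, 0], [1, 2.5, 0, 0, 0, 0, 0], [1, 2.5, 0, 0, 0, 0, 0], [1, 2.5, 0, 0, 0, 0, 0], [1, 2, 0, 0, 0, 0, 0], [1, 1, 0, 0, 0, 0, 0], [1, 1, 0, 0, 0, 0, 0], [1, 1, 0, 0, 0, 0, 0], [1, 0.8, 0, 0, 0, 0, 0], [1, 0, 0, 0, 0, 0, 0], [1, 0, 0, 0, 0, 0, 0]]]'

```text
t: 3.4
eef_pos: [0.5505, 0.3353, 0.0114]
tool_rot: [0.573, -0.414, 0.573, 0.414]
ft_force: [-0.2, -0.3, 0.8]
gripper_width: 0.0918
```

Run:
```python
from h import *
p,r,o=tool();print(p,o["ft_force"])
s=snapshot("wrist");cv2.imwrite("pics/w2.png",s["frame"][:,:,::-1])
s=snapshot("scene");crop(s,"s2.png",140,160,320,290,4)
```

```text
[0.5505 0.3353 0.0114] [-0.1998 -0.2635  0.7906]
```

View pics/w2.png

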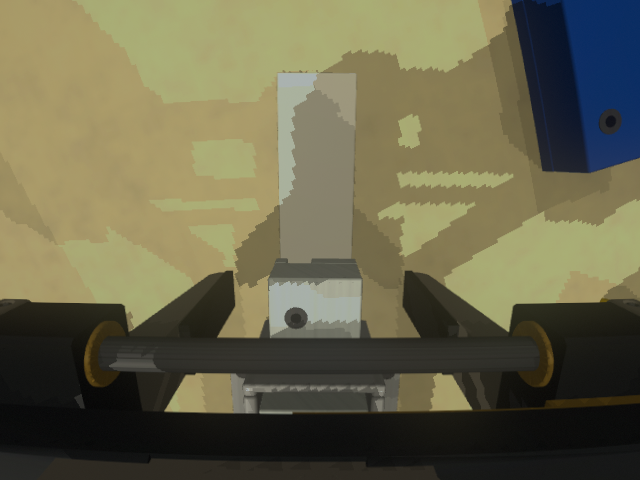

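View pics/s2.png

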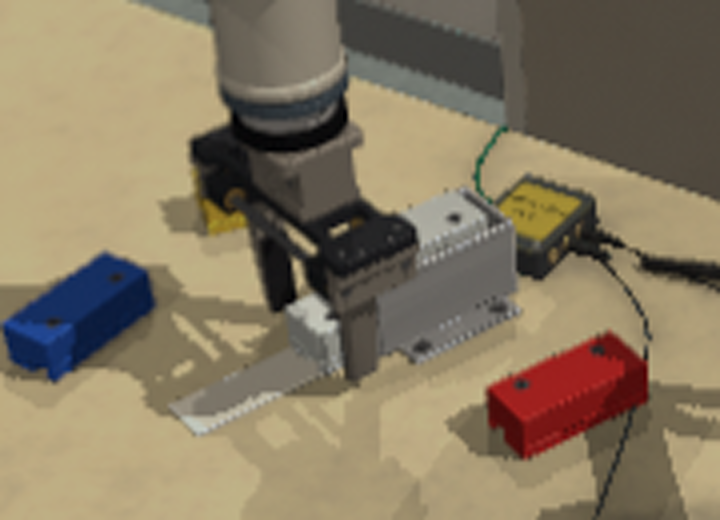

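The fingers straddle the protruding end, which spans columns 269–361 in the wrist view between the fingertips at 235 and 405. Closing now.

Call:
move_arm --rows '[[[0.3, 0, 0, 0, 0, 0, 0], [0.3, 0, 0, 0, 0, 0, 0], [0.3, 0, 0, 0, 0, 0, 0], [0.3, 0, 0, 0, 0, 0, 0], [0.3, 0, 0, 0, 0, 0, 0], [0.3, 0, 0, 0, 0, 0, 0], [0.3, 0, 0, 0, 0, 0, 0], [0.3, 0, 0, 0, 0, 0, 0]]]'

```text
t: 4.3
eef_pos: [0.5502, 0.3351, 0.0112]
tool_rot: [0.573, -0.414, 0.573, 0.414]
ft_force: [-1.7, -1.2, 0.5]
gripper_width: 0.0437
```

Call:
move_arm --rows '[[[0.2, 0, 0.3, 0, 0, 0, 0], [0.2, 0, 0.5, 0, 0, 0, 0], [0.2, 0, 0.5, 0, 0, 0, 0], [0.2, 0, 0.5, 0, 0, 0, 0], [0.2, 0, 0.5, 0, 0, 0, 0], [0.2, 0, 0.5, 0, 0, 0, 0], [0.2, 0, 0.5, 0, 0, 0, 0], [0.2, 0, 0.5, 0, 0, 0, 0], [0.2, 0, 0.5, 0, 0, 0, 0], [0.2, 0, 0.5, 0, 0, 0, 0], [0.2, 0, 0.5, 0, 0, 0, 0], [0.2, 0, 0.5, 0, 0, 0, 0], [0.2, 0, 0.5, 0, 0, 0, 0], [0.2, 0, 0.5, 0, 0, 0, 0], [0.2, 0, 0.5, 0, 0, 0, 0], [0.2, 0, 0.5, 0, 0, 0, 0], [0.2, 0, 0.5, 0, 0, 0, 0], [0.2, 0, 0.3, 0, 0, 0, 0], [0.2, 0, 0, 0, 0, 0, 0], [0.2, 0, 0, 0, 0, 0, 0]]]'

```text
t: 6.3
eef_pos: [0.4686, 0.3623, 0.0112]
tool_rot: [0.573, -0.414, 0.573, 0.414]
ft_force: [0.7, 0.8, -1.8]
gripper_width: 0.0439
```

Run:
```python
from h import *
p,r,o=tool();print(p,o["ft_force"],o["gripper_width"])
s=snapshot("wrist");cv2.imwrite("pics/w3.png",s["frame"][:,:,::-1])
s=snapshot("scene");crop(s,"s3.png",140,160,320,290,4)
```

```text
[0.4686 0.3623 0.0112] [ 0.6537  0.8428 -1.8448] 0.043895369283245535
```

View pics/w3.png

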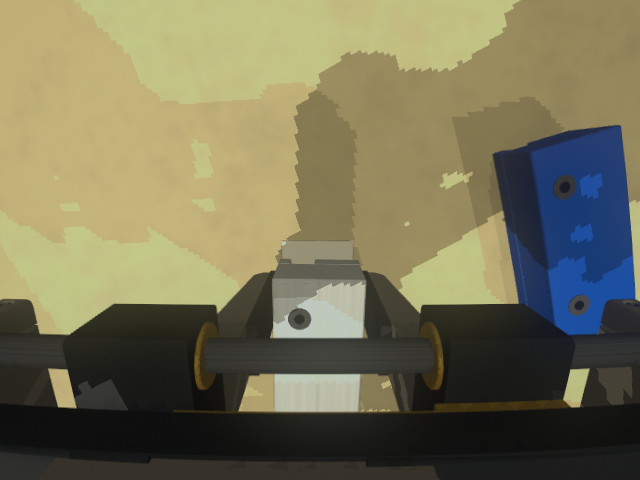

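View pics/s3.png

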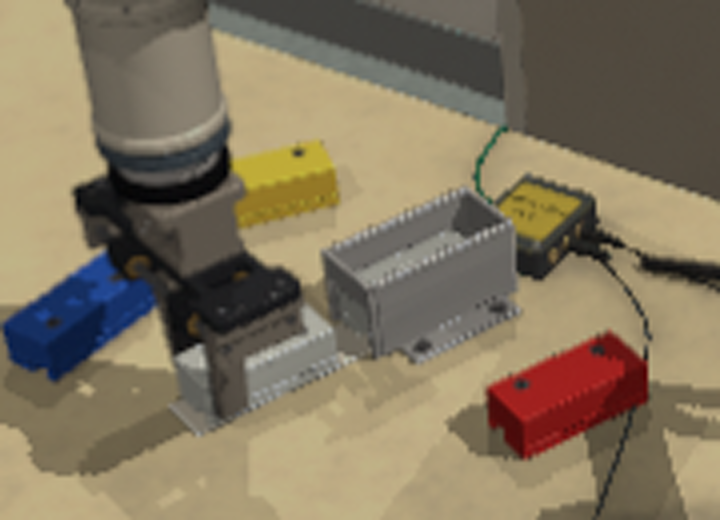

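The upper mass has dropped inside the magazine, and the lower one is out on the tongue. Now I'll regrip at the middle, 35 mm back and 3 mm higher so the tips clear the trough walls.

Call:
move_arm --rows '[[[0.75, 0, 0, 0, 0, 0, 0], [0.75, 0, 0, 0, 0, 0, 0], [0.75, 0, 0, 0, 0, 0, 0], [0.75, 0, 0, 0, 0, 0, 0], [0.75, -0.1, -0.5, 0, 0, 0, 0], [0.75, -0.1, -1, 0, 0, 0, 0], [0.75, -0.1, -1, 0, 0, 0, 0], [0.75, 0, -0.7, 0, 0, 0, 0], [0.75, 0, -0.3, 0, 0, 0, 0], [0.75, 0, 0, 0, 0, 0, 0], [0.75, 0, 0, 0, 0, 0, 0], [0.2, 0, 0, 0, 0, 0, 0], [0.2, 0, 0, 0, 0, 0, 0], [0.2, 0, 0, 0, 0, 0, 0], [0.2, 0, 0, 0, 0, 0, 0], [0.2, 0, 0, 0, 0, 0, 0], [0.2, 0, 0, 0, 0, 0, 0], [0.2, 0, 0, 0, 0, 0, 0]]]'

```text
t: 8.2
eef_pos: [0.5017, 0.3513, 0.0142]
tool_rot: [0.573, -0.414, 0.573, 0.414]
ft_force: [-1.9, 0.1, 1.0]
gripper_width: 0.0437
```

Run:
```python
from h import *
p,r,o=tool();print(p,o["ft_force"],o["gripper_width"],o["q"])
s=snapshot("wrist");cv2.imwrite("pics/w4.png",s["frame"][:,:,::-1])
s=snapshot("scene");crop(s,"s4.png",140,160,320,290,4)
```

```text
[0.5017 0.3513 0.0142] [-1.932   0.0527  1.0255] 0.04367474046806214 [ 0.6083  0.5791  1.7935  0.0002  0.7692 -0.6429]
```

View pics/w4.png

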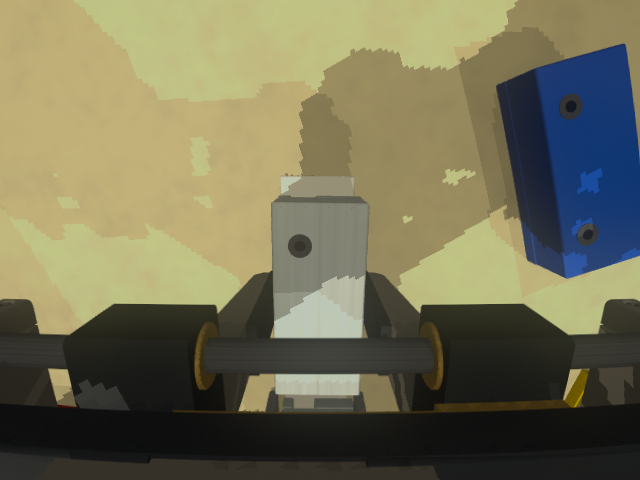

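View pics/s4.png

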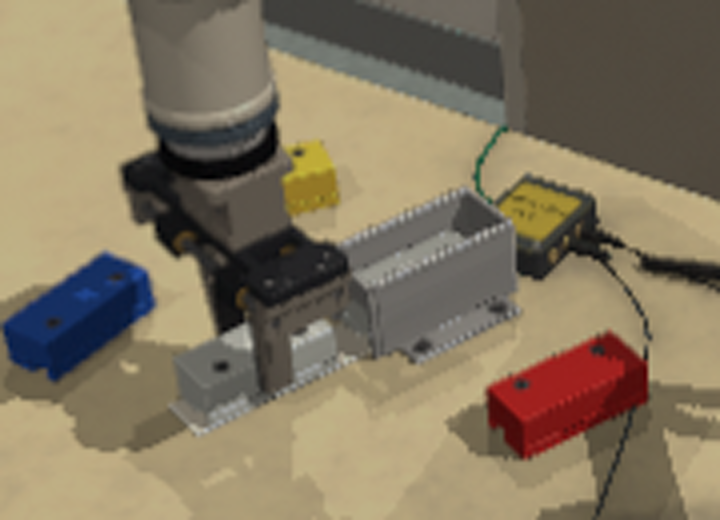

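Run:
```python
from h import *
s=snapshot("wrist");p,r,o=tool()
for u,v in[(273,203),(368,203),(300,246),(275,393),(358,393)]:
    print(u,v,100*r.inv().apply(onz(s,u,v,.036)-p))
```

```text
273 203 [-2.1822  4.9338 -2.0205]
368 203 [-2.1828  4.9362  2.1851]
300 246 [-2.1827  2.975  -0.8481]
275 393 [-2.1839 -4.8449 -2.2484]
358 393 [-2.1845 -4.8416  2.0392]
```

Call:
move_arm --rows '[[[0.2, -0.5, 0, 0, 0, 0, 0], [0.2, -0.5, 0, 0, 0, 0, 0], [0.2, -1, 0, 0, 0, 0, 0], [0.2, -2, 0, 0, 0, 0, 0], [0.2, -3, 0, 0, 0, 0, 0], [0.2, -3, 0, 0, 0, 0, 0], [0.2, -3, 0, 0, 0, 0, 0], [0.2, -3, 0, 0, 0, 0, 0], [0.2, -3, 0, 0, 0, 0, 0], [0.2, -3, 0, 0, 0, 0, 0], [0.2, -3, 0, 0, 0, 0, 0], [0.2, -3, 0, 0, 0, 0, 0], [0.2, -2, 0, 0, 0, 0, 0], [0.2, -1, 0, 0, 0, 0, 0], [0.2, 0, 0, 0, 0, 0, 0]]]'

```text
t: 9.85
eef_pos: [0.5023, 0.3515, 0.3257]
tool_rot: [0.574, -0.414, 0.572, 0.414]
ft_force: [0.1, -0.2, -4.1]
gripper_width: 0.0435
```

Run:
```python
from h import *
p,r,o=tool();print(p,o["ft_force"],o["gripper_width"],o["q"])
s=snapshot("wrist");cv2.imwrite("pics/w5.png",s["frame"][:,:,::-1])
plan([.58,-.06,.35],down(-88),22)
```

```text
[0.5023 0.3515 0.3257] [ 0.113  -0.2352 -4.0514] 0.043511689546717865 [ 0.6082  0.2501  1.5287 -0.      1.3604 -0.6428]
rotvec tot [ 2.7869  0.0005 -0.0003] deg 159.67557376081405 dist 0.4192992937103897
[-0.117, -0.925, -1.662, 0.127, 0.0, -0.0]
[-0.117, -1.127, -1.532, 0.127, 0.0, -0.0]
[-0.117, -1.312, -1.377, 0.127, 0.0, -0.0]
[-0.117, -1.476, -1.201, 0.127, 0.0, -0.0]
[-0.117, -1.615, -1.005, 0.127, 0.0, -0.0]
[-0.117, -1.729, -0.792, 0.127, 0.0, -0.0]
[-0.117, -1.816, -0.568, 0.127, 0.0, -0.0]
[-0.117, -1.873, -0.334, 0.127, 0.0, -0.0]
[-0.117, -1.9, -0.094, 0.127, 0.0, -0.0]
[-0.117, -1.897, 0.146, 0.127, 0.0, -0.0]
[-0.117, -1.863, 0.385, 0.127, 0.0, -0.0]
[-0.117, -1.799, 0.617, 0.127, 0.0, -0.0]
[-0.117, -1.707, 0.839, 0.127, 0.0, -0.0]
[-0.117, -1.587, 1.048, 0.127, 0.0, -0.0]
[-0.117, -1.442, 1.241, 0.127, 0.0, -0.0]
[-0.117, -1.274, 1.413, 0.127, 0.0, -0.0]
[-0.117, -1.085, 1.562, 0.127, 0.0, -0.0]
[-0.117, -0.879, 1.687, 0.127, 0.0, -0.0]
[-0.117, -0.659, 1.785, 0.127, 0.0, -0.0]
[-0.117, -0.428, 1.853, 0.127, 0.0, -0.0]
[-0.117, -0.191, 1.893, 0.127, 0.0, -0.0]
[-0.117, 0.05, 1.902, 0.127, 0.0, -0.0]
```

View pics/w5.png

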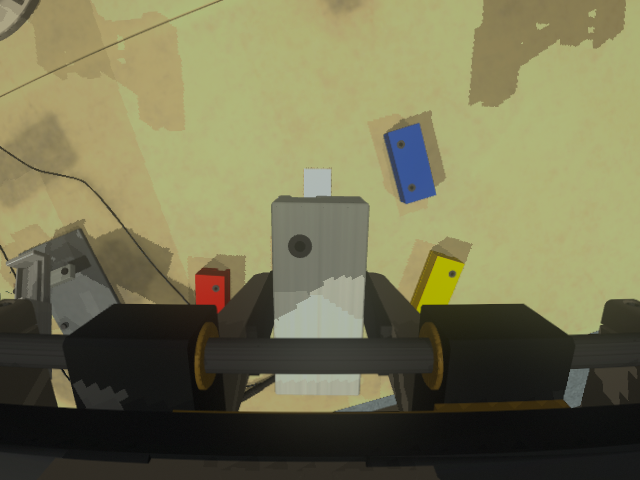

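Call:
move_arm --rows '[[[0.2, -0.12, -0.9, -1.7, 0.127, 0, 0], [0.2, -0.12, -1.1, -1.5, 0.127, 0, 0], [0.2, -0.12, -1.3, -1.4, 0.127, 0, 0], [0.2, -0.12, -1.5, -1.2, 0.127, 0, 0], [0.2, -0.12, -1.6, -1.0, 0.127, 0, 0], [0.2, -0.12, -1.7, -0.8, 0.127, 0, 0], [0.2, -0.12, -1.8, -0.6, 0.127, 0, 0], [0.2, -0.12, -1.9, -0.3, 0.127, 0, 0], [0.2, -0.12, -1.9, -0.1, 0.127, 0, 0], [0.2, -0.12, -1.9, 0.15, 0.127, 0, 0], [0.2, -0.12, -1.9, 0.4, 0.127, 0, 0], [0.2, -0.12, -1.8, 0.6, 0.127, 0, 0], [0.2, -0.12, -1.7, 0.85, 0.127, 0, 0], [0.2, -0.12, -1.6, 1.05, 0.127, 0, 0], [0.2, -0.12, -1.4, 1.2, 0.127, 0, 0], [0.2, -0.12, -1.3, 1.4, 0.127, 0, 0], [0.2, -0.12, -1.1, 1.6, 0.127, 0, 0], [0.2, -0.12, -0.9, 1.7, 0.127, 0, 0], [0.2, -0.12, -0.7, 1.8, 0.127, 0, 0], [0.2, -0.12, -0.4, 1.9, 0.127, 0, 0]]]'

```text
t: 11.9
eef_pos: [0.5702, -0.0247, 0.3463]
tool_rot: [0.563, 0.426, 0.565, -0.427]
ft_force: [-0.3, -0.8, -5.5]
gripper_width: 0.0441
```

Call:
move_arm --rows '[[[0.2, -0.12, -0.2, 1.9, 0.127, 0, 0], [0.2, -0.12, 0, 1.9, 0.127, 0, 0], [0.2, 0, 0, 0, 0, 0, 0], [0.2, 0, 0, 0, 0, 0, 0]]]'

```text
t: 12.3
eef_pos: [0.5767, -0.0615, 0.3491]
tool_rot: [0.507, 0.492, 0.508, -0.493]
ft_force: [0.6, 0.0, -4.5]
gripper_width: 0.0438
```

Run:
```python
from h import *
p,r,o=tool();print(p,r.as_matrix(),o["ft_force"],o["gripper_width"],o["q"])
s=snapshot("wrist");cv2.imwrite("pics/w6.png",s["frame"][:,:,::-1])
s=snapshot("scene");cv2.imwrite("pics/s6.png",s["frame"][:,:,::-1])
```

```text
[ 0.5767 -0.0615  0.3491] [[-0.0023  0.9996  0.0293]
 [ 0.0007  0.0293 -0.9996]
 [-1.     -0.0023 -0.0007]] [ 0.6426  0.0017 -4.5308] 0.04379207280927575 [-0.109   0.1847  1.5616  0.0004  1.3977  1.4324]
```

View pics/w6.png

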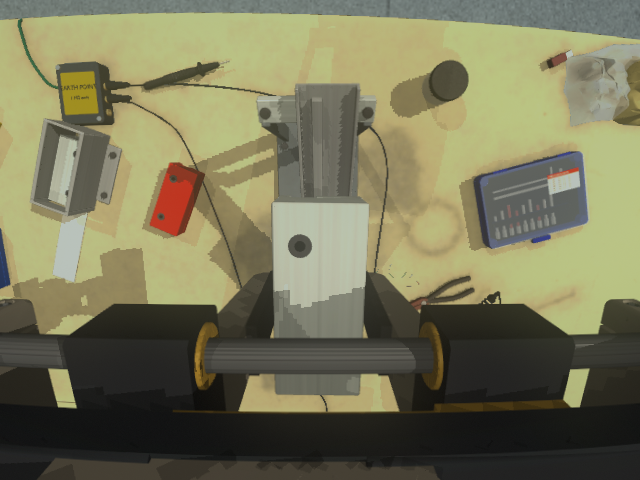

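View pics/s6.png

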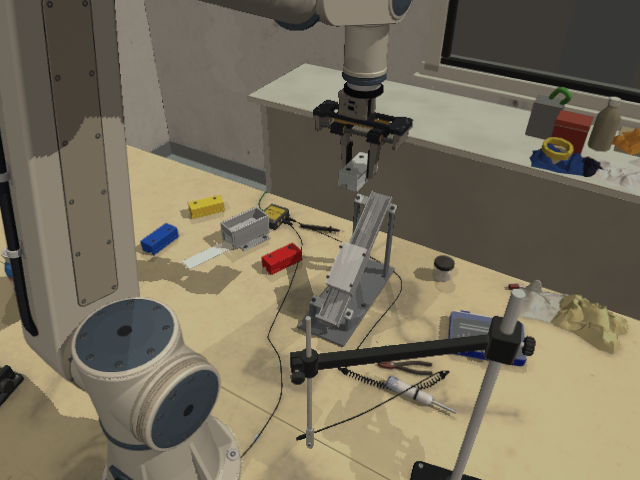

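Run:
```python
from h import *
s=snapshot("wrist");crop(s,"w6c.png",250,75,390,210,4.4)
```

```text
(no output)
```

View pics/w6c.png

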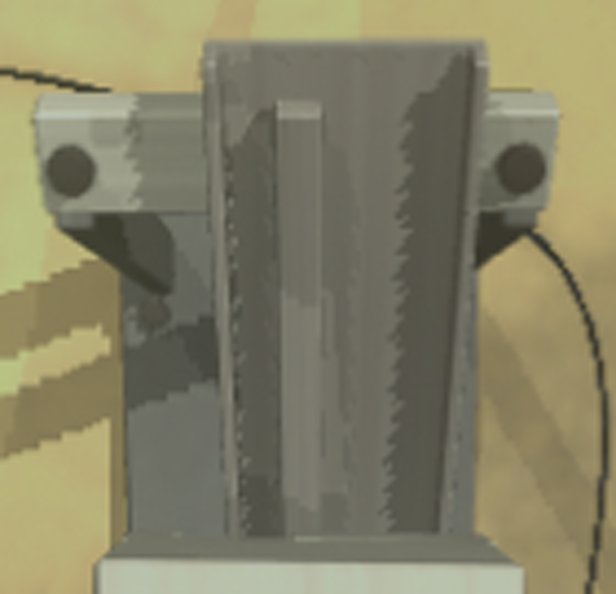

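Run:
```python
from h import *
s=snapshot("wrist");p,r,o=tool()
c=lambda x,y:(250+x/4.4-.5,75+y/4.4-.5)
for n,q,z in[("wTL",(205,65),.2317),("wTR",(486,65),.2317),("ribL",(278,118),.2251),("ribR",(322,118),.2251),("postL",(72,170),.195),("postR",(522,168),.195)]:
    P=onz(s,*c(*q),z);print(n,P,100*r.inv().apply(P-p))
# wall top outer lines lower: point with x along slope t: intersect ray with wall-top plane
a=np.radians(35)
wm=(onz(s,*c(205,65),.2317)+onz(s,*c(486,65),.2317))/2
psi=np.radians(2);u=np.array([np.cos(a)*np.cos(psi),np.cos(a)*np.sin(psi),np.sin(a)]);n=np.array([-np.sin(a)*np.cos(psi),-np.sin(a)*np.sin(psi),np.cos(a)])
l=np.array([-np.sin(psi),np.cos(psi),0])
def onpl(q):
    o,d=ray(s,*c(*q));return o+d*((wm-o)@n)/(d@n)
for nm,q in[("L0",(205,65)),("L1",(232,530)),("R0",(486,65)),("R1",(441,530))]:
    P=onpl(q);print(nm,P,(P-wm)@u,(P-wm)@l)
def onr(q,zz):
    o,d=ray(s,*c(*q));return o+d*((wm-o)@n+zz-.008)/(d@n)
for nm,q in[("ribL0",(278,118)),("ribR0",(322,118)),("ribL1",(286,500)),("ribR1",(320,500))]:
    P=onr(q,.007);print(nm,P,(P-wm)@u,(P-wm)@l)
```

```text
wTL [ 0.7002 -0.0388  0.2317] [11.8411 12.3854 -1.821 ]
wTR [ 0.7019 -0.0903  0.2317] [11.8395 12.396   3.329 ]
ribL [ 0.6925 -0.0523  0.2251] [12.5012 11.5729 -0.4965]
ribR [ 0.6928 -0.0606  0.2251] [12.501  11.5733  0.3329]
postL [ 0.6862 -0.0088  0.195 ] [15.5129 11.079  -4.8623]
postR [ 0.6895 -0.1029  0.195 ] [15.5099 11.1225  4.5569]
L0 [ 0.7002 -0.0388  0.2317] 8.16854842802178e-05 0.02574669780443616
L1 [ 0.6096 -0.0426  0.1682] -0.11066136555463786 0.02509870811378121
R0 [ 0.7019 -0.0903  0.2317] -8.171207555629506e-05 -0.025755079190087668
R1 [ 0.6111 -0.0923  0.1681] -0.1109174419637785 -0.024565426797486186
ribL0 [ 0.6926 -0.0523  0.2248] -0.010553486476760727 0.012552295062537713
ribR0 [ 0.6928 -0.0606  0.2248] -0.010595001995628003 0.004249894157337601
ribL1 [ 0.6173 -0.0553  0.1721] -0.10248921097606695 0.012175605523756792
ribR1 [ 0.6175 -0.0632  0.1721] -0.10253371313890618 0.004224686953644257
```

```bash
cat >> h.py <<'E'
def cr(C,psi):
    a=np.radians(35);s=np.radians(psi)
    u=np.array([np.cos(a)*np.cos(s),np.cos(a)*np.sin(s),np.sin(a)]);n=np.array([-np.sin(a)*np.cos(s),-np.sin(a)*np.sin(s),np.cos(a)]);l=np.array([-np.sin(s),np.cos(s),0])
    return np.array(C),u,l,n
E
python3 - <<'E'
from h import *
C,u,l,n=cr([.6505,-.064,.185],2.2)
Rt=R.from_matrix(np.c_[-n,u,-l]);p,r,o=tool()
P=C+n*.062-u*.01
plan(p,Rt,6);print(P);plan(P,Rt,6,p,Rt)
E
```

```text
rotvec tot [-0.0083  0.0023  0.6115] deg 35.041554702239345 dist 0.0
[0.0, 0.0, 0.0, -0.001, 0.0, 0.102]
[0.0, 0.0, 0.0, -0.001, 0.0, 0.102]
[0.0, 0.0, 0.0, -0.001, 0.0, 0.102]
[0.0, 0.0, 0.0, -0.001, 0.0, 0.102]
[0.0, 0.0, 0.0, -0.001, 0.0, 0.102]
[0.0, 0.0, 0.0, -0.001, 0.0, 0.102]
[ 0.6068 -0.0657  0.2301]
rotvec tot [0. 0. 0.] deg 0.0 dist 0.12385544638053818
[1.922, -0.746, 0.101, 0.0, 0.0, 0.0]
[1.922, -0.746, 0.101, 0.0, 0.0, 0.0]
[1.922, -0.746, 0.101, 0.0, 0.0, 0.0]
[1.922, -0.746, 0.101, 0.0, 0.0, 0.0]
[1.922, -0.746, 0.101, 0.0, 0.0, 0.0]
[1.922, -0.746, 0.101, 0.0, 0.0, 0.0]
```

Call:
move_arm --rows '[[[0.2, 0, 0, 0, -0.002, 0.0005, 0.102], [0.2, 0, 0, 0, -0.002, 0.0005, 0.102], [0.2, 0, 0, 0, -0.001, 0.0005, 0.102], [0.2, 0, 0, 0, -0.001, 0.0005, 0.102], [0.2, 0, 0, 0, -0.001, 0.0003, 0.102], [0.2, 0, 0, 0, -0.001, 0, 0.1015], [0.2, 1, -0.5, 0, 0, 0, 0], [0.2, 2, -1, 0.1, 0, 0, 0], [0.2, 2, -1, 0.1, 0, 0, 0], [0.2, 2, -1, 0.2, 0, 0, 0], [0.2, 2, -0.5, 0.1, 0, 0, 0], [0.2, 1.5, -0.5, 0.1, 0, 0, 0], [0.2, 1, 0, 0, 0, 0, 0], [0.2, 0, 0, 0, 0, 0, 0], [0.2, 0, 0, 0, 0, 0, 0]]]'

```text
t: 14.0
eef_pos: [0.6072, -0.0661, 0.2307]
tool_rot: [0.633, 0.621, 0.338, -0.315]
ft_force: [0.3, 0.7, -4.0]
gripper_width: 0.0439
```

Run:
```python
from h import *
p,r,o=tool();print(p,r.as_matrix(),o["ft_force"],o["gripper_width"],o["q"])
s=snapshot("wrist");cv2.imwrite("pics/w7.png",s["frame"][:,:,::-1])
s=snapshot("scene");crop(s,"s7.png",280,100,440,340,2.4)
```

```text
[ 0.6072 -0.0661  0.2307] [[ 0.5731  0.8186  0.0368]
 [ 0.0214  0.0299 -0.9993]
 [-0.8192  0.5735 -0.0004]] [ 0.3422  0.7281 -4.0483] 0.043936527056803155 [-0.1856  0.0709  2.1218  0.3571  0.3713  1.0532]
```

View pics/w7.png

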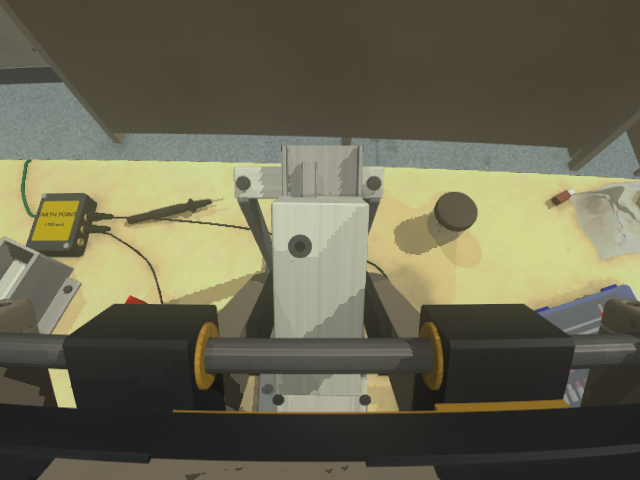

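View pics/s7.png

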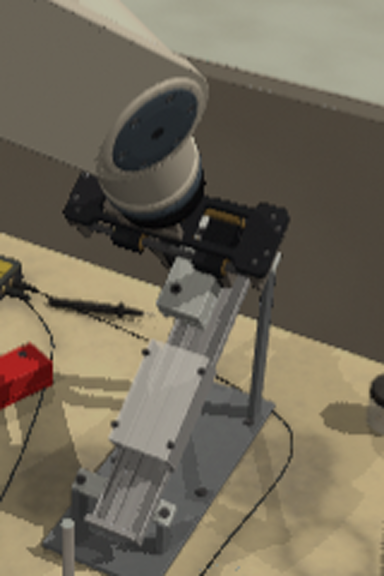

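Run:
```python
from h import *
s=snapshot("wrist");crop(s,"w7c.png",230,135,400,260,4.5);crop(s,"w7d.png",240,360,400,415,4.5)
```

```text
(no output)
```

View pics/w7c.png

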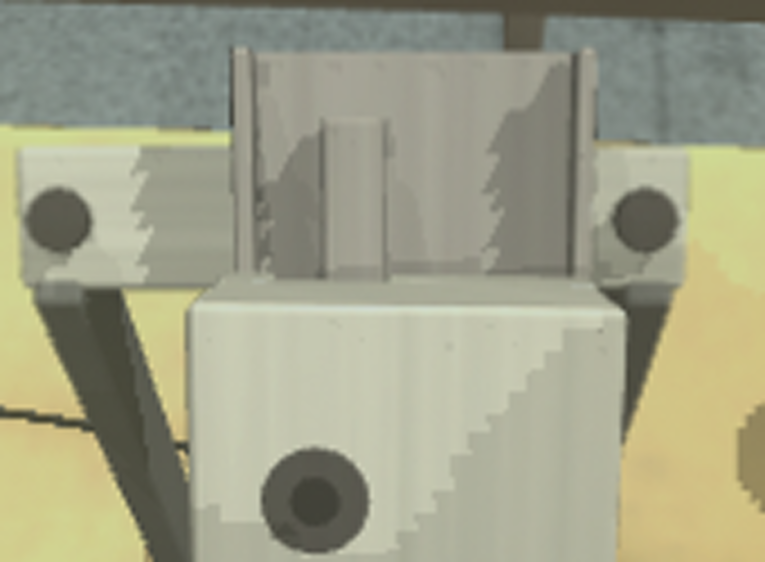

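View pics/w7d.png

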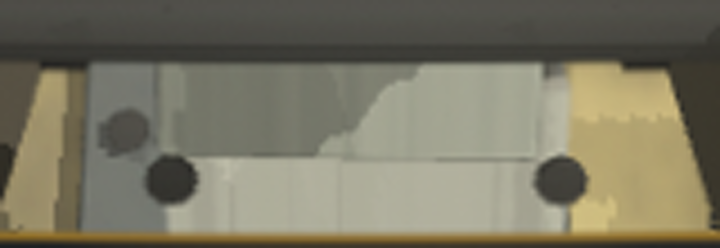

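Run:
```python
from h import *
s=snapshot("wrist");p,r,o=tool()
def onx(u,v,tx):
    O,d=ray(s,u,v);O=r.inv().apply(O-p);d=r.inv().apply(d);return 100*(O+d*(tx-O[0])/d[0])
c=lambda x,y:(230+x/4.5-.5,135+y/4.5-.5);e=lambda x,y:(240+x/4.5-.5,360+y/4.5-.5)
def pr(n,a,b,tx,f=c):
    A=onx(*f(*a),tx);B=onx(*f(*b),tx);print(n,"y %.2f  z %.2f %.2f mid %.2f wid %.2f"%(A[1],A[2],B[2],(A[2]+B[2])/2,B[2]-A[2]))
pr("mass top end",(190,308),(625,308),-.022)
pr("mass low end",(222,282),(600,282),.012)
pr("screw",(315,500),(315,500),-.022)
for h in(.045,.05,.055):
    print(h);fl=h+.012
    pr("wall end",(234,50),(596,50),fl-.008);pr("wall lower",(237,270),(590,270),fl-.008)
    pr("rib end",(325,120),(386,120),fl-.007);pr("rib low",(325,275),(386,275),fl-.007)
    pr("hood screws",(172,180),(560,180),fl-.0405,e)
    pr("hood edge",(165,157),(565,157),fl-.0405,e)
```

```text
mass top end y 4.78  z -2.09 2.20 mid 0.05 wid 4.29
mass low end y 4.71  z -2.17 2.39 mid 0.11 wid 4.56
screw y 2.83  z -0.88 -0.88 mid -0.88 wid 0.00
0.045
wall end y 7.62  z -2.36 2.73 mid 0.18 wid 5.09
wall lower y 4.54  z -2.39 2.73 mid 0.17 wid 5.12
rib end y 6.66  z -1.10 -0.23 mid -0.66 wid 0.87
rib low y 4.45  z -1.12 -0.23 mid -0.67 wid 0.89
hood screws y -8.50  z -2.69 2.97 mid 0.14 wid 5.66
hood edge y -8.10  z -2.78 3.03 mid 0.13 wid 5.80
0.05
wall end y 7.65  z -2.42 2.79 mid 0.19 wid 5.21
wall lower y 4.49  z -2.44 2.79 mid 0.17 wid 5.23
rib end y 6.66  z -1.12 -0.23 mid -0.68 wid 0.89
rib low y 4.41  z -1.14 -0.23 mid -0.69 wid 0.91
hood screws y -8.90  z -2.76 3.05 mid 0.15 wid 5.81
hood edge y -8.49  z -2.85 3.11 mid 0.13 wid 5.96
0.055
wall end y 7.68  z -2.47 2.86 mid 0.19 wid 5.33
wall lower y 4.45  z -2.50 2.85 mid 0.18 wid 5.35
rib end y 6.67  z -1.14 -0.24 mid -0.69 wid 0.91
rib low y 4.36  z -1.17 -0.24 mid -0.70 wid 0.93
hood screws y -9.30  z -2.83 3.13 mid 0.15 wid 5.96
hood edge y -8.88  z -2.92 3.19 mid 0.13 wid 6.12
```

Run:
```python
from h import *
s=snapshot("wrist");g=cv2.GaussianBlur(cv2.cvtColor(s["frame"],cv2.COLOR_RGB2GRAY),(3,3),0).astype(float)
p,r,o=tool()
def onx(u,v,tx):
    O,d=ray(s,u,v);O=r.inv().apply(O-p);d=r.inv().apply(d);return 100*(O+d*(tx-O[0])/d[0])
def edge(v,u0,w=9):
    d=np.abs(np.gradient(g[v,u0-w:u0+w+1]));k=d.argmax();
    kk=np.arange(max(k-2,0),min(k+3,len(d)));return u0-w+(d[kk]*kk).sum()/d[kk].sum()
for v in(208,215,225,235,245,255,262,380,386,390):
    a=edge(v,273);b=edge(v,367 if v<300 else 359);A=onx(a,v,-.022);B=onx(b,v,-.022)
    print(v,"%.1f %.1f y %.2f mid %.3f wid %.2f"%(a,b,A[1],(A[2]+B[2])/2,B[2]-A[2]))
crop(s,"w7e.png",255,195,385,400,2.9)
```

```text
208 270.6 368.7 y 4.55 mid 0.033 wid 4.37
215 270.5 374.1 y 4.24 mid 0.154 wid 4.64
225 265.3 370.8 y 3.79 mid -0.037 wid 4.75
235 272.4 369.0 y 3.33 mid 0.083 wid 4.38
245 272.2 367.7 y 2.86 mid 0.050 wid 4.36
255 272.6 368.0 y 2.39 mid 0.066 wid 4.39
262 272.6 366.3 y 2.05 mid 0.028 wid 4.33
380 275.2 362.2 y -4.24 mid -0.002 wid 4.45
386 272.0 361.4 y -4.60 mid -0.105 wid 4.60
390 273.3 366.0 y -4.84 mid 0.046 wid 4.79
```

View pics/w7e.png

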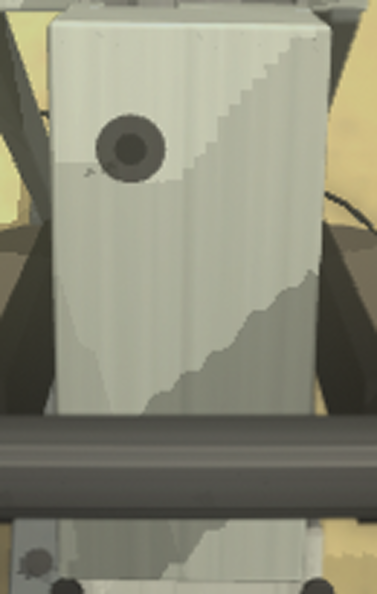

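The mass sits 1.7 mm to the left of the trough's middle line and is about 0.5° off in yaw. I'll correct both and lower it to just above the walls.

Call:
move_arm --rows '[[[0.2, 0, 0.2, 0.1, -0.004, 0, 0], [0.2, 0, 0.3, 0.07, -0.004, 0, 0], [0.2, 0.5, 0, 0, 0, 0, 0], [0.2, 1, 0, 0, 0, 0, 0], [0.2, 1, 0, 0, 0, 0, 0], [0.2, 0.7, 0, 0, 0, 0, 0], [0.2, 0.3, 0, 0, 0, 0, 0], [0.2, 0.2, 0, 0, 0, 0, 0], [0.2, 0, 0, 0, 0, 0, 0], [0.2, 0, 0, 0, 0, 0, 0], [0.2, 0, 0, 0, 0, 0, 0]]]'

```text
t: 15.35
eef_pos: [0.6321, -0.0673, 0.2036]
tool_rot: [0.636, 0.619, 0.339, -0.313]
ft_force: [-0.0, 0.2, -4.6]
gripper_width: 0.0439
```

Run:
```python
from h import *
p,r,o=tool();print(p,r.as_matrix(),r.inv().apply(o["ft_force"]),o["gripper_width"])
s=snapshot("wrist");crop(s,"w8c.png",230,135,400,260,4.5)
s=snapshot("scene");crop(s,"s8.png",320,150,420,280,4.4)
```

```text
[ 0.6321 -0.0673  0.2036] [[ 0.5742  0.8176  0.0425]
 [ 0.0207  0.0373 -0.9991]
 [-0.8185  0.5745  0.0045]] [ 3.7466 -2.656  -0.2448] 0.0439378127762554
```

View pics/w8c.png

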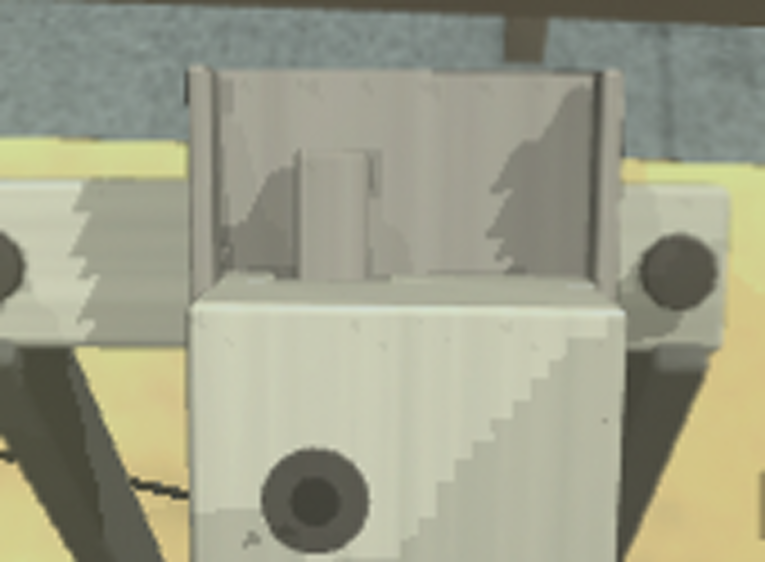

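View pics/s8.png

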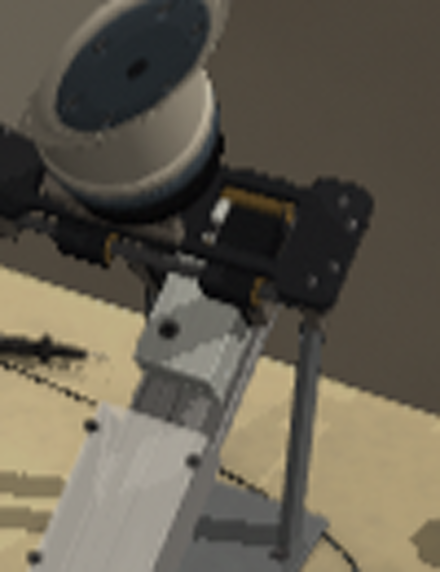

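```bash
cat > m.py <<'E'
from h import *
s=snapshot("wrist");p,r,o=tool()
def onx(u,v,tx):
    O,d=ray(s,u,v);O=r.inv().apply(O-p);d=r.inv().apply(d);return 100*(O+d*(tx-O[0])/d[0])
c=lambda x,y:(230+x/4.5-.5,135+y/4.5-.5)
def pr(n,a,b,tx,f=c):
    A=onx(*f(*a),tx);B=onx(*f(*b),tx);print(n,"y %.2f  z %.2f %.2f mid %.3f wid %.2f"%(A[1],A[2],B[2],(A[2]+B[2])/2,B[2]-A[2]))
E
python3 - <<'E'
from m import *
pr("mass top end",(190,308),(625,308),-.022)
pr("mass low end",(222,282),(600,282),.012)
for h in(.010,.014,.018):
    fl=h+.012
    pr("wall end",(190,68),(622,68),fl-.008);pr("wall lower",(191,290),(618,290),fl-.008)
    pr("rib end",(301,152),(368,152),fl-.007);pr("rib low",(301,275),(366,275),fl-.007)
E
```

```text
mass top end y 4.77  z -2.09 2.20 mid 0.054 wid 4.29
mass low end y 4.70  z -2.17 2.39 mid 0.112 wid 4.56
wall end y 7.22  z -2.51 2.61 mid 0.049 wid 5.12
wall lower y 4.59  z -2.58 2.64 mid 0.034 wid 5.22
rib end y 6.24  z -1.21 -0.41 mid -0.810 wid 0.81
rib low y 4.76  z -1.23 -0.44 mid -0.836 wid 0.80
wall end y 7.24  z -2.57 2.67 mid 0.051 wid 5.23
wall lower y 4.55  z -2.63 2.70 mid 0.035 wid 5.33
rib end y 6.23  z -1.24 -0.42 mid -0.828 wid 0.82
rib low y 4.72  z -1.26 -0.45 mid -0.853 wid 0.81
wall end y 7.25  z -2.62 2.72 mid 0.052 wid 5.35
wall lower y 4.51  z -2.69 2.76 mid 0.036 wid 5.45
rib end y 6.23  z -1.27 -0.42 mid -0.845 wid 0.84
rib low y 4.69  z -1.29 -0.46 mid -0.871 wid 0.83
```

Call:
move_arm --rows '[[[0.2, 0.25, 0, 0, 0, 0, 0], [0.2, 0.25, 0, 0, 0, 0, 0], [0.2, 0, 0, 0, 0, 0, 0], [0.2, 0, 0, 0, 0, 0, 0]]]'

```text
t: 15.9
eef_pos: [0.6349, -0.0671, 0.1989]
tool_rot: [0.635, 0.619, 0.339, -0.314]
ft_force: [0.4, -0.7, -4.1]
gripper_width: 0.0438
```

Call:
move_arm --rows '[[[0.2, 0.15, 0, 0, 0, 0, 0], [0.2, 0.15, 0, 0, 0, 0, 0], [0.2, 0, 0, 0, 0, 0, 0], [0.2, 0, 0, 0, 0, 0, 0]]]'

```text
t: 16.3
eef_pos: [0.6367, -0.067, 0.1965]
tool_rot: [0.635, 0.619, 0.339, -0.314]
ft_force: [-0.1, 0.0, -4.1]
gripper_width: 0.0438
```

Run:
```python
from h import *
p,r,o=tool();print(p,r.inv().apply(o["ft_force"]),o["gripper_width"])
s=snapshot("wrist");crop(s,"w9c.png",230,135,400,260,4.5)
```

```text
[ 0.6367 -0.067   0.1965] [ 3.3047 -2.3959 -0.0629] 0.04375260961291862
```

View pics/w9c.png

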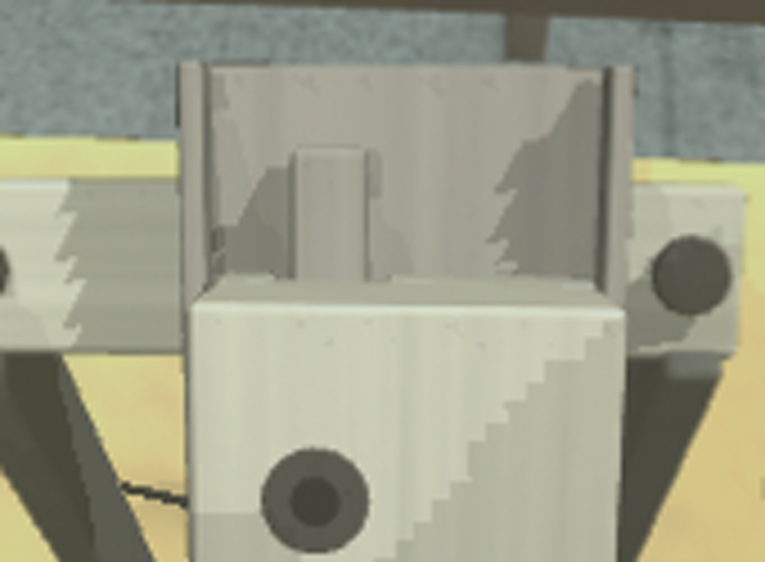

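The groove opening (about 278–390) is centred on the rib (295–369), and the mass's lower edge lies between the inner walls (210–605). Continuing down.

Call:
move_arm --rows '[[[0.2, 0.15, 0, 0, 0, 0, 0], [0.2, 0.15, 0, 0, 0, 0, 0], [0.2, 0, 0, 0, 0, 0, 0], [0.2, 0, 0, 0, 0, 0, 0]]]'

```text
t: 16.75
eef_pos: [0.6384, -0.067, 0.1941]
tool_rot: [0.635, 0.619, 0.339, -0.314]
ft_force: [0.6, 0.2, -3.8]
gripper_width: 0.0437
```

Call:
move_arm --rows '[[[0.2, 0.15, 0, 0, 0, 0, 0], [0.2, 0.1, 0, 0, 0, 0, 0], [0.2, 0, 0, 0, 0, 0, 0], [0.2, 0, 0, 0, 0, 0, 0]]]'

```text
t: 17.15
eef_pos: [0.6393, -0.0669, 0.193]
tool_rot: [0.636, 0.619, 0.339, -0.313]
ft_force: [-14.1, -1.0, 11.7]
gripper_width: 0.0439
```

Run:
```python
from h import *
p,r,o=tool();print(p,r.inv().apply(o["ft_force"]),o["gripper_width"])
s=snapshot("wrist");crop(s,"w10c.png",230,135,400,260,4.5)
s=snapshot("scene");crop(s,"s10.png",320,150,420,280,4.4)
```

```text
[ 0.6393 -0.0669  0.193 ] [-17.7028  -4.8492   0.4262] 0.04392562197195792
```

View pics/w10c.png

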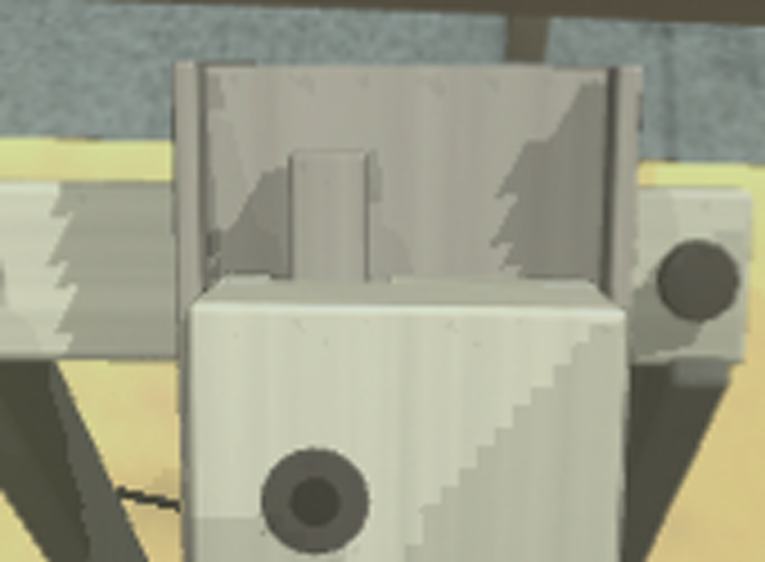

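View pics/s10.png

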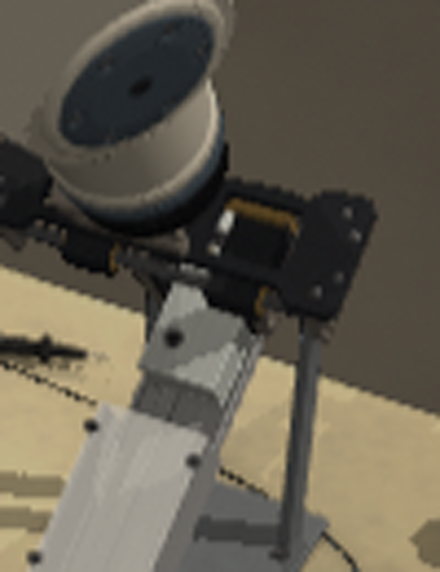

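Run:
```python
from m import *
for h in(-.004,0,.004,.008):
    fl=h+.012
    pr("h%.3f wall end"%h,(175,66),(641,66),fl-.008);pr("wall inner",(202,66),(609,66),fl-.008)
    pr("rib end",(291,152),(369,152),fl-.007);pr("rib low",(291,275),(368,275),fl-.007)
pr("mass low end",(226,280),(592,280),.012);pr("groove",(271,278),(390,278),.012)
```

```text
h-0.004 wall end y 7.19  z -2.48 2.62 mid 0.070 wid 5.11
wall inner y 7.18  z -2.19 2.27 mid 0.042 wid 4.46
rib end y 6.26  z -1.23 -0.36 mid -0.797 wid 0.87
rib low y 4.89  z -1.25 -0.38 mid -0.816 wid 0.87
h0.000 wall end y 7.20  z -2.54 2.68 mid 0.072 wid 5.23
wall inner y 7.20  z -2.24 2.33 mid 0.044 wid 4.56
rib end y 6.25  z -1.26 -0.37 mid -0.816 wid 0.89
rib low y 4.86  z -1.28 -0.39 mid -0.835 wid 0.89
h0.004 wall end y 7.22  z -2.60 2.75 mid 0.074 wid 5.35
wall inner y 7.22  z -2.29 2.38 mid 0.045 wid 4.67
rib end y 6.25  z -1.29 -0.38 mid -0.834 wid 0.91
rib low y 4.82  z -1.31 -0.40 mid -0.853 wid 0.91
h0.008 wall end y 7.24  z -2.66 2.81 mid 0.076 wid 5.47
wall inner y 7.24  z -2.34 2.43 mid 0.046 wid 4.77
rib end y 6.24  z -1.32 -0.39 mid -0.852 wid 0.93
rib low y 4.78  z -1.34 -0.41 mid -0.872 wid 0.93
mass low end y 4.73  z -2.12 2.30 mid 0.091 wid 4.42
groove y 4.76  z -1.57 -0.14 mid -0.856 wid 1.44
```

Call:
move_arm --rows '[[[0.2, -0.1, 0, 0, 0, 0, 0], [0.2, 0, 0, 0.1, 0, 0, 0], [0.2, 0, 0, 0.1, 0, 0, 0], [0.2, 0, 0, 0.1, 0, 0, 0], [0.2, 0, 0, 0, 0, 0, 0], [0.2, 0, 0, 0, 0, 0, 0]]]'

```text
t: 17.9
eef_pos: [0.6392, -0.0686, 0.193]
tool_rot: [0.635, 0.619, 0.34, -0.313]
ft_force: [-2.8, 8.4, 2.2]
gripper_width: 0.0443
```

Run:
```python
from h import *
p,r,o=tool();print(p,100*r.inv().apply(p-[.6393,-.0669,.193]),r.inv().apply(o["ft_force"]),o["gripper_width"])
```

```text
[ 0.6392 -0.0686  0.193 ] [-0.0064 -0.0133  0.1738] [-3.1672 -0.6972 -8.523 ] 0.0443091298736942
```

Pushing sideways was stopped at about 1.7 mm with 8.5 N, so the mass is inside the walls. I'll re-centre and release.

Call:
move_arm --rows '[[[0.2, 0, 0, -0.15, 0, 0, 0], [0.2, 0, 0, -0.12, 0, 0, 0], [0.2, 0.03, 0, 0, 0, 0, 0], [0.2, 0, 0, 0, 0, 0, 0]]]'

```text
t: 18.3
eef_pos: [0.6395, -0.0674, 0.1931]
tool_rot: [0.636, 0.619, 0.339, -0.313]
ft_force: [-7.5, -1.0, 4.4]
gripper_width: 0.0436
```

Run:
```python
from h import *
p,r,o=tool();print(p,100*r.inv().apply(p-[.6393,-.0669,.193]),r.inv().apply(o["ft_force"]),o["gripper_width"])
```

```text
[ 0.6395 -0.0674  0.1931] [0.0025 0.0219 0.0496] [-7.8771 -3.6453  0.7316] 0.043637118516916484
```

Call:
move_arm --rows '[[[0.7, 0, 0, 0, 0, 0, 0], [0.7, 0, 0, 0, 0, 0, 0], [0.7, 0, 0, 0, 0, 0, 0], [0.7, 0, 0, 0, 0, 0, 0], [0.7, 0, 0, 0, 0, 0, 0], [0.7, 0, 0, 0, 0, 0, 0]]]'

```text
t: 18.9
eef_pos: [0.6395, -0.0673, 0.1927]
tool_rot: [0.636, 0.619, 0.339, -0.314]
ft_force: [0.3, 0.1, 0.2]
gripper_width: 0.0645
```

Run:
```python
from h import *
p,r,o=tool();print(p,r.inv().apply(o["ft_force"]),o["gripper_width"])
s=snapshot("wrist");cv2.imwrite("pics/w11.png",s["frame"][:,:,::-1])
s=snapshot("scene");crop(s,"s11.png",280,150,440,350,3)
```

```text
[ 0.6395 -0.0673  0.1927] [ 0.0439  0.3697 -0.1251] 0.06450581028448026
```

View pics/w11.png

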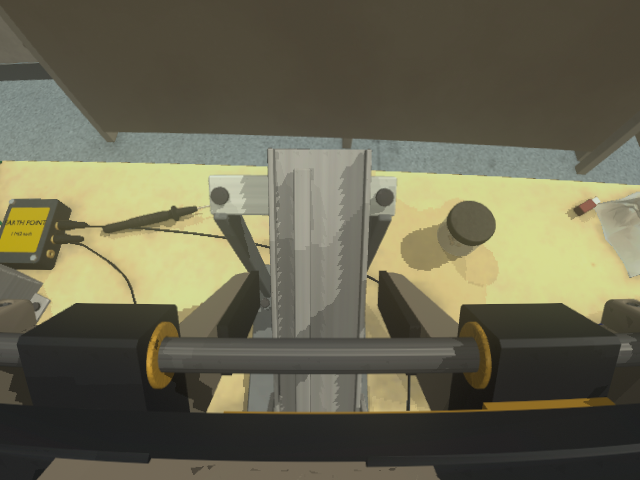

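View pics/s11.png

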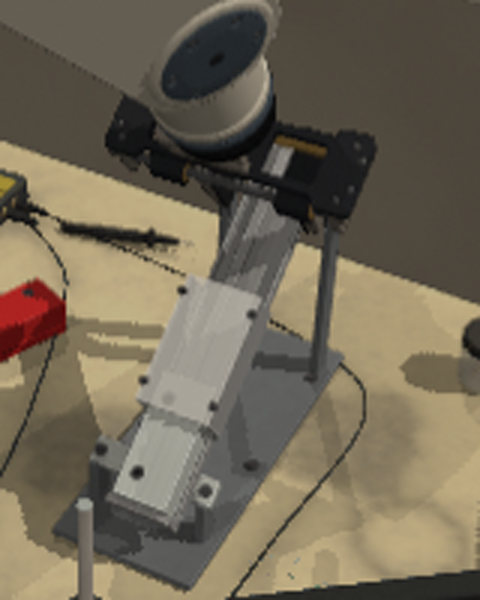

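The mass slid under the hood and shows below it. I'll back the arm off and check.

Call:
move_arm --rows '[[[0.7, -0.5, 0, 0, 0, 0, 0], [0.7, -1.5, 0, 0, 0, 0, 0], [0.7, -3, 0, 0, 0, 0, 0], [0.7, -3, 0, 0, 0, 0, 0], [0.7, -3, 0, 2, 0, 0, 0], [0.7, -2, 0, -3, 0, 0, 0], [0.7, -1, 0, -4, 0, 0, 0], [0.7, 0, 0, -4, 0, 0, 0], [0.7, 0, 0, -4, 0, 0, 0], [0.7, 0, 0, -4, 0, 0, 0], [0.7, 0, 0, -4, 0, 0, 0], [0.7, 0, 0, -3, 0, 0, 0], [0.7, 0, 0, -1, 0, 0, 0], [0.7, 0, 0, 0, 0, 0, 0], [0.7, 0, 0, 0, 0, 0, 0], [0.7, 0, 0, 0, 0, 0, 0]]]'

```text
t: 20.6
eef_pos: [0.5484, 0.1786, 0.3063]
tool_rot: [0.635, 0.619, 0.338, -0.314]
ft_force: [0.2, -0.1, 0.0]
gripper_width: 0.0643
```

Run:
```python
from h import *
p,r,o=tool();print(p,o["ft_force"])
t=snapshot("top");crop(t,"t12.png",210,185,410,310,4)
s=snapshot("scene");crop(s,"s12.png",295,180,415,350,3.5);crop(s,"s12b.png",140,160,320,290,4)
```

```text
[0.5484 0.1786 0.3063] [ 0.2414 -0.1219  0.0161]
```

View pics/t12.png

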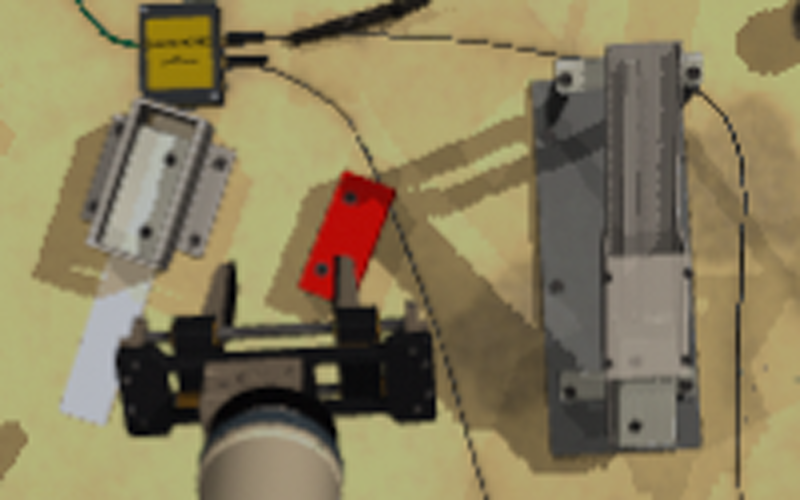

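View pics/s12.png

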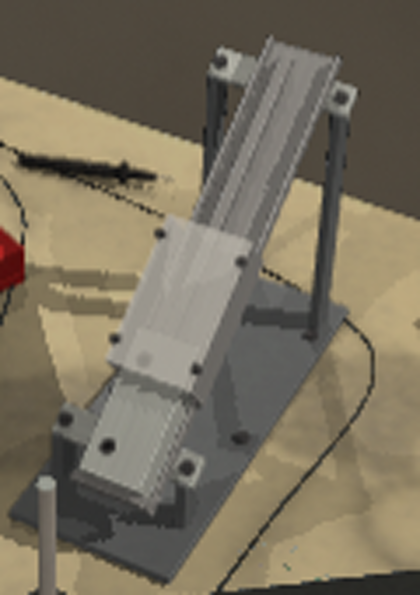

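View pics/s12b.png

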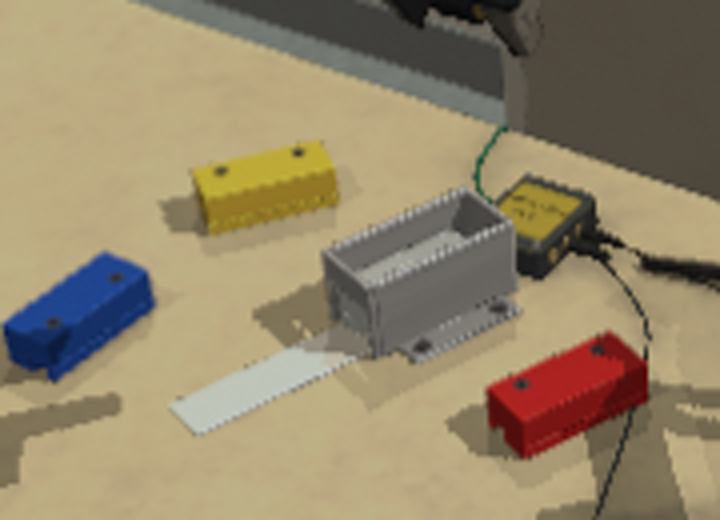

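Run:
```python
from h import *
t=snapshot("top");s=snapshot("scene")
C,u,l,n=cr([.6495,-.064,.185],2.2)
def tri(a,b):
    A=[];B=[]
    for (o,d) in(a,b):
        d=d/np.linalg.norm(d);M=np.eye(3)-np.outer(d,d);A.append(M);B.append(M@o)
    return np.linalg.solve(sum(A),sum(B))
for nm,a,b,x in[("s1",(635,427),(107,446),-.235),("s2",(635,360),(143,358),-.175)]:
    pt=(210+a[0]/4-.5,185+a[1]/4-.5);ps=(295+b[0]/3.5-.5,180+b[1]/3.5-.5)
    P=tri(ray(t,*pt),ray(s,*ps));d=P-C;print(nm,P,"cradle",d@u,d@l,d@n)
    Q=C+u*x+l*.009+n*.034;print(" pred top",proj(t,Q),"obs",pt," pred scene",proj(s,Q),"obs",ps)
for q in[(171,160),(146,232)]:
    P=onz(t,210+q[0]/4-.5,185+q[1]/4-.5,.036);a=np.radians(-18.3);d=P[:2]-[.6262,.3108];print("upper",d@[np.cos(a),np.sin(a)],d@[-np.sin(a),np.cos(a)])
```

```text
s1 [ 0.4376 -0.0643  0.0751] cradle -0.23650567230265487 0.0078140890137726 0.031429191323524
 pred top [368.1212 291.2706] obs (368.25, 291.25)  pred scene [324.2816 305.8859] obs (325.07142857142856, 306.92857142857144)
s2 [ 0.4883 -0.0618  0.1097] cradle -0.17513633193922257 0.008408314691532246 0.0306533725581313
 pred top [368.1997 275.101 ] obs (368.25, 274.5)  pred scene [334.7334 281.2607] obs (335.35714285714283, 281.7857142857143)
upper 0.02800499063233099 -0.009022992745852866
upper -0.03195484366048514 -0.007725042433678822
```

The screws match a seated mass to within about a pixel. The upper mass's origin is within 2–3 mm of the magazine's. Handing in.

```bash
python3 -c "
from cell import *
print(job_done())"
```

```text
the job is handed in; nothing more can be done
None
```

The lower mass is seated against the end stop in the trough, and the upper one has settled inside the magazine. I handed the job in at about 21 s. `job_done()` gives no verdict, so the result below rests on my own checks.

**What I did:** I drew the lower mass out 86 mm by its protruding end and regripped it at its middle. I then turned it about 160°, tilted it 35° and lowered it over the rib using the wrist camera. On contact, a sideways push was stopped at about 1.7 mm with 8.5 N, which showed it was between the walls. I tried only that side before releasing it, and it slid under the hood by itself.

**Last checks:**
- **Lower mass:** both screws, found in the top and scene views, put its origin at cradle x ≈ -206 mm (target -205). They fit the seated position to within about 1 pixel, with the +x end uphill. The height came out 2.6–3.3 mm low, which I put down to camera calibration (good to about 2 mm). That is close to the 3 mm limit, so height is the least certain figure.
- **Upper mass:** its screws put it within about 2 mm along and 1 mm across of the magazine's middle, assuming it lies on the floor. It looks flat in both views; I did not measure its tilt.
- **Arm and bystanders:** the arm is clear of everything, reading under 0.3 N. It never went near the jar, probe or driver, but I took no before-and-after measurement of them.

**Disagreements:** the wrist and top cameras differed by about 3–4 mm on where the trough was. I centred the mass using its position relative to the trough in the wrist view.

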